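# Start a stirred water-sample reading

## Task

Start the stirred reading: with the fingertips, lightly tap in the long bar key of the bench meter, then the round key of the magnetic stirrer, then the square key of the hand-held logger, in that order; each key stays down by itself once it is well pressed in. Press no other key, go gently on the instruments, do not pick up or shift the logger, leave the bottles, vials, jar, dish and screwdriver where they are, and finish clear of everything.

Things in the scene. Friction and masses are not known exactly. Their poses are not given: they have to be found in the camera images.
- meter: Bench meter: grey case with blue panels, fixed to the bench, 170 (x) x 190 (y) mm. Its front (-x) half is a flat key deck 45 mm high, the rear half (from 7 mm ahead of the centre, own x = -0.007, backwards) a display block 70 mm high. Origin: centre of the underside; x points to its rear, y to its left, z up. Its place and yaw vary (it may change places with the stirrer and the logger).
- meter_bar_top (a point): Centre of the top face of the meter's long white bar key: 20 (own x) x 62 (own y) mm, in the middle of the key deck, standing 10 mm proud of it when up (55 mm above the bench). The only long key. Pressed straight down; moves with the key.
- meter_bar (a joint): The bar key. It resists with a steady 2.5 N or so, travels 7 mm to a hard stop and stays where it is left; it counts as in from 3.5 mm. Joint value in m: 0 = up, 0.007 = fully in.
- meter_dot_l (a joint): Small round key, 16 mm diameter, 74 mm to the left (own +y) of the bar key's centre, top 52 mm above the bench. Joint value in m: 0 = up, 0.005 = fully in. Spring-loaded. Not to be pressed.
- meter_dot_r (a joint): Small round key, 16 mm diameter, 74 mm to the right (own -y) of the bar key's centre, top 52 mm above the bench. Joint value in m: 0 = up, 0.005 = fully in. Spring-loaded. Not to be pressed.
- stirrer: Magnetic stirrer: white box, fixed to the bench, 210 (x) x 150 (y) x 60 mm high, with a square 130 mm aluminium plate (8 mm thick, top 68 mm above the bench) on its rear part and a glass dish on the plate; in front of the plate are the round key (own y +35 mm) and a fixed black dial (own y -42 mm, 32 mm diameter, 14 mm high). Origin: centre of the underside; x points to its rear, y to its left.
- stirrer_round_top (a point): Centre of the top face of the stirrer's white round key, 30 mm diameter, 70 mm above the bench when up, 10 mm proud of the box. Pressed straight down; moves with the key.
- stirrer_round (a joint): The round key. It resists with a steady 2.5 N or so, travels 7 mm to a hard stop and stays where it is left; it counts as in from 3.5 mm. Joint value in m: 0 = up, 0.007 = fully in.
- logger: Hand-held logger: grey slab lying loose on the bench, 150 (x) x 78 (y) x 30 mm high, about 0.45 kg, with a green display on its rear half. Origin: centre of the underside; x points to its display end, y to its left. To be touched only, not lifted or shifted.
- logger_square_top (a point): Centre of the top face of the logger's white square key, 21 x 21 mm, near its front (-x) end, 40 mm above the bench when up, 10 mm proud of the case. Pressed straight down; moves with the key.
- logger_square (a joint): The square key. It resists with a steady 2.5 N or so, travels 7 mm to a hard stop and stays where it is left; it counts as in from 3.5 mm. Joint value in m: 0 = up, 0.007 = fully in.
- logger_dot (a joint): Small round key of the logger, 14 mm diameter, 49 mm behind (own +x) the square key's centre, top 36 mm above the bench. Joint value in m: 0 = up, 0.005 = fully in. Spring-loaded. Not to be pressed.
- dish: Glass dish, 90 mm across, 45 mm high, loose on the stirrer's plate. Origin: centre of the underside. Leave alone.
- vial_a: Clear sample vial with a white cap, 32 mm diameter, 57 mm high, standing close to the logger's left side. Origin: centre of the underside. Leave alone.
- vial_b: Clear sample vial with a white cap, 32 mm diameter, 57 mm high, standing close to the logger's right side. Origin: centre of the underside. Leave alone.
- jar: White jar, 52 mm diameter, 75 mm high, standing behind the meter. Origin: centre of the underside. Leave alone.
- buffer: White bottle with a red label, 68 mm diameter, 160 mm high, beyond the instruments, left of the middle. Origin: centre of the underside. Leave alone.
- wash: White bottle without a label, 72 mm diameter, 170 mm high, beyond the instruments, right of the middle. Origin: centre of the underside. Leave alone.
- screwdriver: Small screwdriver with a black handle, 170 mm long, lying between robot and instruments. Origin: middle of the underside. Leave alone.
Things that resemble listed ones, but are neither listed nor needed, are in the scene too. Leave any purple look-alike of the logger alone.

How it is judged:
By the outcome, as a careful person would: the job done as asked, in the order asked, and still so for the second after the job is handed in, with the robot touching nothing.
It also fails if it takes over 51 s, if anything falls off the work surface, if the arm or the gripper's body presses on something with over 40 N, if the wrist force passes 120 N, or if a joint passes its speed limit or range.

## Robot

A 6-joint arm with a two-finger parallel gripper is mounted at the origin on the work surface. World frame = base frame: x ahead of the robot, y to its left, z up, the work surface at z = 0. Lengths are in m, angles in rad, forces in N, time in s.
With the tool pointing down it reaches from about 0.4 to 0.825 m from the base axis. Payload 7 kg.
Tool frame: the origin (TCP) lies on the mounting face of the last link; the fingertips stand arm.tcp_to_tips ahead of it and the grasp point (between the pads) lies 159 mm ahead of it (arm.tcp_to_tips is the distance from the TCP to the fingertips, in m); z points along the fingers, y is the direction in which the jaws open and shut (so a half turn about z gives the same grasp; the last joint's range is limited). The gripper opens to 88 mm and grips with 3 to 60 N. Pads are 19 mm wide; open, the fingers measure 130 mm over their backs; the gripper's body (78 mm by 193 mm) begins 47 mm behind the grasp point.
Start: joints at [-0.894, 0.359, 0.012, 0, -1.224, -0.288], TCP at [0.256, -0.625, 0.405] pointing down, gripper open.
Joint ranges: [-3.07, 3.07], [-1.43, 2.12], [-1.02, 1.25], [-3.03, 1.67], [-3.05, -0], [-3.03, 3.03]. Speed limits (rad/s): [2.39, 2.39, 3.01, 3.14, 3.14, 3.14].

## Interface

Orientations are given as [roll, pitch, yaw] about the fixed x, y, z axes, in that order (R = Rz(yaw) Ry(pitch) Rx(roll)).
In Python, from station import arm, cams, job_done, finder gives the robot as it stands.
- The arm moves only by the tool play_rows, never from a script. Its argument "targets" is a list that holds one entry, the list of rows, each a list of 4 numbers: the shift along the tool's x, y, z in m, then the turn about the tool's z in degrees. A call has 1 to 5 rows; each row is the pose to reach, as a shift and turn from the pose commanded when the call began, along the tool's axes at that moment; what a row does not reach only later rows make up. A row lasts 1/8 s, in which the tool goes at most 62.5 mm and 10.7 degrees, less where a joint would pass 70% of its speed; a pose out of reach is approached as far as the arm can. A call with a gripper value outside its range is refused whole. "grip" is the closure in counts, from 0 (fully open) to 255 (shut), set as the call begins (left out, the last holds). The fingers move at their own pace and stop on an object; "newtons" is the grip in N (left out, the last holds). Time passes only in rows, so rows that repeat a pose let the fingers close. It gives the time, the measured TCP pose, the force and the opening at its end, in the units of the state.
- arm.get_state(): the state, without advancing time (a new reading comes with each control period).
- cams.grab_frame(name): name is "scene" or "top"; returns (picture, depth): 420x560x3 uint8, red, green, blue; 420x560 float32, m along the optical axis (not along the pixel's ray), 0 where there is no reading.
- cams.camera_params(name): a dict with "intrinsics" (3x3 intrinsics, pixels), "position" and "attitude" of the camera in the world. Camera axes: x right, y down, z forward; pixel columns grow to the right and rows downward; lengths in m; the calibration is good to about 2 mm. A picture is of the moment at which its call begins. camera_params takes no time and is no camera call.
- job_done(): hands the job in, once; it reports no verdict.
Trained networks look in the newest picture that a camera, given by its name, has taken for a name from the list of things; names that differ only in an ending like _2 or _b are one class to them, and where a whole thing is asked for, a point or a joint stands for the part that bears it (a point fixed in the world has none). Each returns a list of dicts, best first, with "score" (0 to 1); they miss things now and then, are a little off and sometimes report something else, mostly with a low value. They report only what shows in the picture. A call takes as long as a camera call. They do not tell look-alikes from the thing itself.
- finder.find_in(camera, query): "xyz" ([x, y, z] in m, in world coordinates, good to about 4 mm: the middle of the surface that is visible of it).
- finder.masks_of(camera, query): "mask" (420x560 bool, what is visible of it).
The state is a dict: "t": time; "q": joint angles; "qd": joint speeds; "joint_efforts": joint torques, N m; "eef_pos": TCP position; "ee_rot": TCP orientation; "force": force on the tool from outside, world axes, zero at the start; "moment": the same for the moment, N m; "width": finger opening in m.
Only numpy, scipy, OpenCV 4.12 (cv2) and the standard library are available. Lean on these libraries where they do the work, as an engineer would, in place of code of your own. Each camera call takes 0.05 s, during which the arm holds its last target. There are 200 camera calls.

## Working session

There is one attempt and no reset: what is moved stays moved. The work goes in short steps, Python scripts to look and compute and a tool call to move; the robot and the scene stay as the last step left them, time stands still between calls to the robot, and variables do not carry over. Pictures are saved under pics/ and viewed, about 8 in all and at most 12, crops included, and the job is handed in when it is done.

Besides the shell and the picture viewer there is one more tool, called after "Emit:" as name([rows], argument=value, ...), one row to a line, values as JSON. play_rows: Moves the arm, as the interface text tells. Its arguments: {"type":"object","properties":{"targets":{"type":"array","items":{"type":"array","items":{"type":"array","items":{"type":"number"}}}},"grip":{"type":"number"},"newtons":{"type":"number"}},"required":["targets"]}

```bash
mkdir -p pics
python3 - <<'E'
from station import arm,cams,finder
import cv2,numpy as np
s=arm.get_state();print({k:np.round(v,3) for k,v in s.items()},arm.tcp_to_tips)
ims=[]
for c in("top","scene"):
    im,d=cams.grab_frame(c);np.savez(f"{c}.npz",im=im,d=d)
    cv2.imwrite(f"pics/{c}.png",cv2.cvtColor(im,cv2.COLOR_RGB2BGR))
    print(c,cams.camera_params(c))
    for q in("meter_bar_top","stirrer_round_top","logger_square_top","logger","meter","stirrer","vial_a"):
        print(q,[(np.round(r["xyz"],3).tolist(),round(r["score"],2)) for r in finder.find_in(c,q)][:4])
E
```

```text
{'t': np.float64(0.0), 'q': array([-0.894,  0.359,  0.011, -0.   , -1.224, -0.288]), 'qd': array([-0.   ,  0.   ,  0.002, -0.001,  0.002,  0.002]), 'joint_efforts': array([ 1.0000e-03, -5.8272e+01,  2.9305e+01,  6.9980e+00,  7.0000e-03,
       -0.0000e+00]), 'eef_pos': array([ 0.256, -0.624,  0.404]), 'ee_rot': array([ 3.14 , -0.   , -2.753]), 'force': array([ 0.486, -0.508, -0.314]), 'moment': array([0.033, 0.05 , 0.   ]), 'width': np.float64(0.087)} 0.1781
top {'intrinsics': array([[486.13992099,   0.        , 285.70597443],
       [  0.        , 486.13992099, 227.63300769],
       [  0.        ,   0.        ,   1.        ]]), 'position': array([ 0.49297866, -0.02610483,  1.20043856]), 'attitude': array([-3.08485647,  0.01355755, -1.59856332])}
meter_bar_top [([0.535, 0.344, 0.06], 0.61)]
stirrer_round_top [([0.511, -0.276, 0.071], 0.66)]
logger_square_top [([0.546, -0.012, 0.045], 0.61), ([0.329, -0.273, 0.038], 0.42)]
logger [([0.324, -0.314, 0.032], 0.58)]
meter [([0.584, 0.34, 0.07], 0.56)]
stirrer [([0.566, -0.294, 0.059], 0.94)]
vial_a [([0.549, 0.066, 0.058], 0.73), ([0.642, -0.063, 0.06], 0.64)]
scene {'intrinsics': array([[532.64637862,   0.        , 276.42088425],
       [  0.        , 532.64637862, 201.67049963],
       [  0.        ,   0.        ,   1.        ]]), 'position': array([ 1.54367646, -0.00690461,  0.81480602]), 'attitude': array([-2.23200571, -0.01692189,  1.62010244])}
meter_bar_top [([0.538, 0.34, 0.056], 0.7)]
stirrer_round_top [([0.516, -0.276, 0.069], 0.68)]
logger_square_top [([0.61, 0.002, 0.031], 0.6), ([0.338, -0.271, 0.043], 0.43), ([0.547, -0.01, 0.041], 0.4)]
logger [([0.339, -0.312, 0.028], 0.91), ([0.61, 0.002, 0.032], 0.9)]
meter [([0.64, 0.33, 0.058], 0.96)]
stirrer [([0.651, -0.295, 0.058], 0.9)]
vial_a [([0.663, -0.062, 0.04], 0.9), ([0.557, 0.065, 0.041], 0.79), ([0.515, -0.278, 0.066], 0.19)]
```

View pics/top.png

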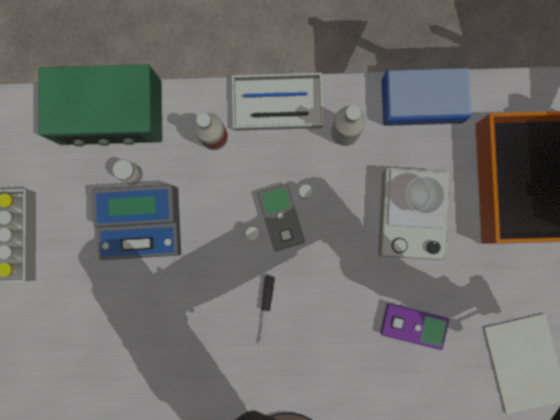

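View pics/scene.png

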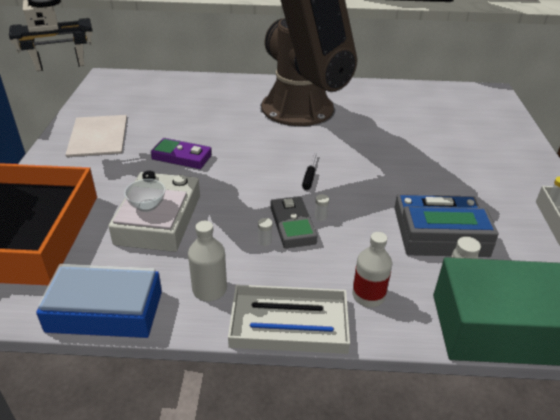

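The top view shows the meter on the left with its bar key at about (136,243). The stirrer is on the right with its round key at (400,245), and the logger is in the middle with its square key at (286,235). The purple look-alike is at (415,325), and the screwdriver is at (266,295). The scene view shows the same layout. Next I'll refine the key centres and yaws.

```bash
cat > h.py <<'E'
import numpy as np,cv2
from scipy.spatial.transform import Rotation as R
from station import arm,cams,finder
def ray(c,uv,z):
    p=cams.camera_params(c);K=p["intrinsics"];uv=np.atleast_2d(uv)
    d=np.c_[uv,np.ones(len(uv))]@np.linalg.inv(K).T@R.from_euler("xyz",p["attitude"]).as_matrix().T
    o=p["position"];return o+d*((z-o[2])/d[:,2])[:,None]
def rows_to(x,y,tipz,yaw):
    s=arm.get_state();r=R.from_euler("xyz",s["ee_rot"])
    d=r.inv().apply(np.array([x,y,tipz+arm.tcp_to_tips])-s["eef_pos"])
    t=-(np.degrees(yaw-s["ee_rot"][2])); t=(t+90)%180-90
    return np.round(d,4),round(t,1)
E
python3 - <<'E'
from h import *
keys={"bar":(136,243,.055,20),"round":(400,245,.070,12),"square":(286,235,.040,10)}
z=np.load("top.npz");g=cv2.cvtColor(z["im"],cv2.COLOR_RGB2GRAY)
o=[]
for n,(u,v,h,w) in keys.items():
    sub=g[v-w:v+w,u-w:u+w]
    t,m=cv2.threshold(sub,0,255,cv2.THRESH_OTSU)
    k,l,st,ce=cv2.connectedComponentsWithStats(m)
    i=l[w,w] or 1+np.argmax(st[1:,4])
    rc=cv2.minAreaRect(np.argwhere(l==i)[:,::-1].astype(np.float32))
    b=ray("top",cv2.boxPoints(rc)+[u-w,v-w],h);e=b[1]-b[0];e2=b[2]-b[1]
    print(n,t,st[i],ray("top",ce[i]+[u-w,v-w],h).round(4),[ (round(np.linalg.norm(q)*1e3),round(np.degrees(np.arctan2(q[1],q[0])),1)) for q in(e,e2)])
for n,h in(("meter",.07),("stirrer",.06),("logger",.03)):
    for c in("top",):
        for r in finder.masks_of(c,n)[:3]:
            pt=ray(c,np.argwhere(r["mask"])[:,::-1],h)[:,:2];rc=cv2.minAreaRect((pt*1000).astype(np.float32))
            print(n,c,round(r["score"],2),np.round(rc[0]),np.round(rc[1]),round(rc[2],1))
big=cv2.resize(cv2.cvtColor(z["im"],cv2.COLOR_RGB2BGR)[225:262],None,fx=5,fy=5)
s=[cv2.resize(cv2.cvtColor(z["im"],cv2.COLOR_RGB2BGR)[v-40:v+25,u-45:u+45],None,fx=5,fy=5)[:, :] for u,v,_,_ in keys.values()]
cv2.imwrite("pics/crop.png",cv2.resize(np.hstack(s),(800,193)))
E
```

```text
bar 104.0 [  8  16  26   9 210] [[0.5314 0.3408 0.055 ]] [(59, np.float64(-91.6)), (19, np.float64(179.3))]
round 126.0 [ 7  6 11 11 80] [[ 0.5119 -0.2781  0.07  ]] [(18, np.float64(-46.9)), (26, np.float64(-137.1))]
square 87.0 [ 5  5 10 10 70] [[ 0.5425 -0.0114  0.04  ]] [(20, np.float64(-77.6)), (20, np.float64(-167.6))]
meter top 0.6 [581. 338.] [173. 204.] 2.7
stirrer top 0.79 [ 584. -312.] [158. 209.] 85.1
logger top 0.87 [585.   0.] [151.  80.] 15.8
```

View pics/crop.png

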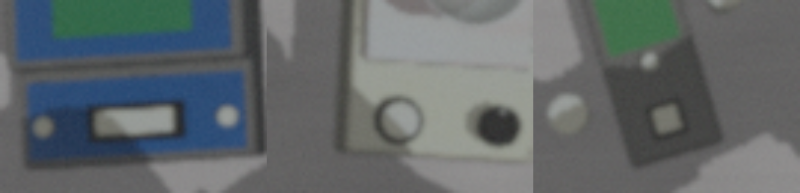

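The crop shows the bar key centre, the round key's ring (its lower left in shadow, centre at about (399.5,245)) and the square key. I'm using bar (0.535,0.342), round (0.513,-0.277) and square (0.5455,-0.011), with yaws of about 1.5°, -3° and 14°. Next I close the fingers and head for the meter.

```bash
python3 -c "
from h import *
print(ray('top',[[399.5,245.2],[137,243.5],[286,235]],.07).round(4), ray('top',[[137,243.5]],.055).round(4),ray('top',[[286,235.3]],.04).round(4))
print(rows_to(.5,-.277,.227,np.radians(1.5)),rows_to(.535,.342,.227,0))"
```

```text
[[ 0.5093 -0.275   0.07  ]
 [ 0.5304  0.3355  0.07  ]
 [ 0.5404 -0.0128  0.07  ]] [[0.5309 0.3403 0.055 ]] [[ 0.5409 -0.0124  0.04  ]]
(array([-0.3577,  0.2291, -0.0004]), np.float64(20.8)) (array([-6.247e-01,  7.886e-01, -4.000e-04]), np.float64(22.3))
```

Emit:
play_rows([
  [[-0.05,0.032,0,4],[-0.1,0.064,0,8],[-0.15,0.096,0,13],[-0.2,0.128,0,17],[-0.25,0.16,0,20.8]],
], grip=255, newtons=10)

```text
t: 1.58
eef_pos: [0.4274, -0.3801, 0.405]
ee_rot: [-3.141, 0.001, -3.118]
force: [0.9, -0.9, 0.0]
width: 0.0432
```

```bash
python3 -c "
from h import *
print(rows_to(.533,.341,.227,np.radians(1.5)),arm.get_state()['ee_rot'],arm.get_state()['q'])"
```

```text
(array([-1.226e-01,  7.184e-01, -3.000e-04]), np.float64(-0.2)) [-3.14117774e+00  6.23708446e-04 -3.11803814e+00] [-3.84932805e-01  1.89708219e-01 -2.20038312e-01  1.45073080e-04
 -1.16031260e+00 -1.16236698e+00]
```

Emit:
play_rows([
  [[-0.01,0.06,0,0],[-0.02,0.12,0,0],[-0.03,0.18,0,0],[-0.04,0.24,0,0],[-0.05,0.3,0,0]],
])

```text
t: 2.2
eef_pos: [0.4686, -0.0787, 0.4052]
ee_rot: [3.141, 0.001, -3.116]
force: [1.2, -0.2, -0.3]
width: 0.0002
```

Emit:
play_rows([
  [[-0.01,0.06,0,0],[-0.02,0.12,0,0],[-0.03,0.18,0,0],[-0.04,0.24,0,0],[-0.05,0.3,0,0]],
])

```text
t: 2.82
eef_pos: [0.5109, 0.2227, 0.4051]
ee_rot: [3.141, 0.001, -3.115]
force: [1.5, 0.5, 1.2]
width: 0.0005
```

Emit:
play_rows([
  [[-0.01,0.05,0,0],[-0.02,0.1,0,0],[-0.023,0.118,0.04,0],[-0.023,0.118,0.08,0],[-0.023,0.118,0.08,0]],
])

```text
t: 3.45
eef_pos: [0.5302, 0.3387, 0.3215]
ee_rot: [-3.137, -0.005, -3.116]
force: [-0.2, -0.1, -0.3]
width: 0.0002
```

Run:
```python
from h import *
s=arm.get_state();print(s['t'],s['eef_pos'],s['ee_rot'],s['force'],s['width'])
print(rows_to(.533,.341,.065,np.radians(1.5)))
a=cams.grab_frame("scene")[0]; b=cams.grab_frame("top")[0]
A=cv2.resize(a[170:270,370:510],None,fx=4,fy=4);B=cv2.resize(b[180:280,70:210],None,fx=4,fy=4)
cv2.imwrite("pics/c1.png",cv2.cvtColor(np.vstack([A,B])[:,:],cv2.COLOR_RGB2BGR)[:800]) 
cv2.imwrite("pics/c1.png",cv2.resize(cv2.imread("pics/c1.png"),(420,600)))
```

```text
3.45 [0.5301585  0.33866366 0.32149255] [-3.13701725 -0.0047838  -3.11579619] [-0.17904654 -0.06260279 -0.30280381] 0.000225933180994884
(array([-0.0033,  0.0026,  0.0784]), np.float64(-0.0))
```

View pics/c1.png

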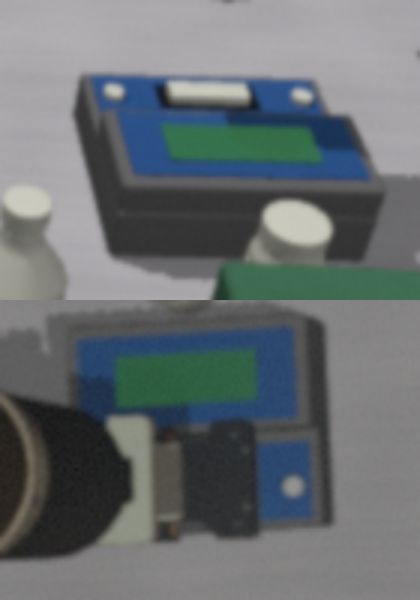

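Tool is above the bar. The scene crop shows the bar still up and clear between the two dot keys. Going down to 10 mm above it.

Emit:
play_rows([
  [[-0.004,0.0025,0.03,0],[-0.004,0.0025,0.06,0],[-0.004,0.0025,0.075,0],[-0.004,0.0025,0.078,0],[-0.004,0.0025,0.078,0]],
])

```text
t: 4.18
eef_pos: [0.5354, 0.3421, 0.2481]
ee_rot: [3.14, 0.001, -3.116]
force: [1.4, 0.9, -0.2]
width: 0.0002
```

Run:
```python
from h import *
s=arm.get_state();print(s['t'],s['eef_pos'],s['eef_pos'][2]-arm.tcp_to_tips,s['force'])
a=cams.grab_frame("scene")[0]
A=cv2.resize(a[150:250,380:500],None,fx=5,fy=5)
cv2.imwrite("pics/c2.png",cv2.cvtColor(A,cv2.COLOR_RGB2BGR))
```

```text
4.175 [0.53537661 0.34205663 0.24806677] 0.0699667745495492 [ 1.3748087   0.87406381 -0.21375024]
```

View pics/c2.png

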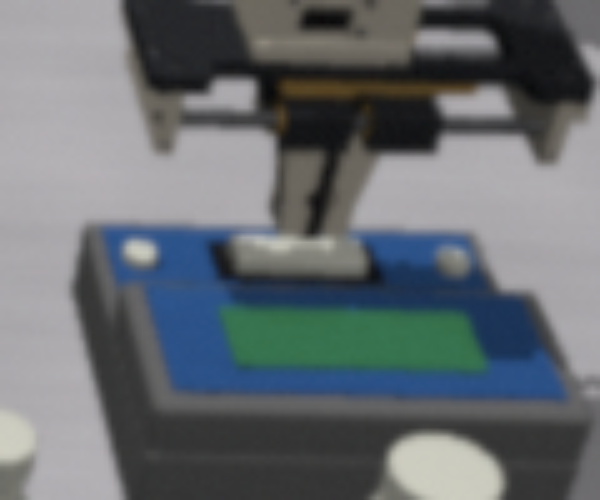

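The view shows the closed tips just above the bar (tip bottom near (441,197), bar top near (440,199)), well clear of the dots and the display block. Pressing down in small steps, checking force.

Emit:
play_rows([
  [[0,0,0.004,0],[0,0,0.008,0],[0,0,0.011,0],[0,0,0.013,0],[0,0,0.013,0]],
])

```text
t: 4.85
eef_pos: [0.5349, 0.3418, 0.2335]
ee_rot: [-3.141, -0.0, -3.116]
force: [-0.3, 1.1, -0.3]
width: 0.0001
```

Run:
```python
from h import *
s=arm.get_state();print(s['eef_pos'][2]-arm.tcp_to_tips,s['force'])
print(ray("scene",[[441,197.4]],.07),ray("scene",[[440,199]],.055))
```

```text
0.05537703442722816 [-0.28522422  1.14223405 -0.33891711]
[[0.54355037 0.33889147 0.07      ]] [[0.52988876 0.34226383 0.055     ]]
```

Emit:
play_rows([
  [[0.002,0,0.002,0],[0.002,0,0.004,0],[0.002,0,0.005,0],[0.002,0,0.006,0],[0.002,0,0.006,0]],
])

```text
t: 5.48
eef_pos: [0.533, 0.3418, 0.2276]
ee_rot: [3.141, 0.0, -3.116]
force: [2.3, 0.7, 2.3]
width: 0.0005
```

Emit:
play_rows([
  [[0,0,0.0007,0],[0,0,0.0007,0]],
])

```text
t: 5.72
eef_pos: [0.5329, 0.3418, 0.227]
ee_rot: [3.141, 0.0, -3.116]
force: [1.4, 1.4, 2.6]
width: 0.0006
```

Emit:
play_rows([
  [[0,0,-0.005,0],[0,0,-0.04,0],[0,-0.02,-0.1,0],[0,-0.08,-0.12,0],[0,-0.14,-0.12,0]],
])

```text
t: 6.35
eef_pos: [0.5362, 0.2006, 0.349]
ee_rot: [3.14, 0.002, -3.114]
force: [0.9, -0.2, -1.2]
width: 0.0004
```

Run:
```python
from h import *
s=arm.get_state();print(s['t'],s['eef_pos'],s['force'])
a=cams.grab_frame("scene");b=cams.grab_frame("top")
A=cv2.resize(a[0][180:240,390:490],None,fx=5,fy=5)
B=cv2.resize(b[0][220:280,86:186],None,fx=5,fy=5)
cv2.imwrite("pics/c3.png",cv2.cvtColor(np.vstack([A,B]),cv2.COLOR_RGB2BGR))
print(rows_to(.512,-.277,.12,np.radians(-3)))
z=np.load("scene.npz")['d']
# dz from depth change of bar region
for n,sl in(("bar",np.s_[197:201,432:449]),("panel",np.s_[213:217,432:449])): print(n,np.nanmedian(z[sl]),np.nanmedian(a[1][sl]))
zt=np.load("top.npz")['d']
for n,sl in(("bar",np.s_[242:246,130:146]),("deck",np.s_[251:254,126:146])): print(n,np.median(zt[sl]),np.median(b[1][sl]))
```

```text
6.35 [0.53624894 0.20064247 0.34898317] [ 0.93164935 -0.23821115 -1.23504611]
(array([ 0.0337, -0.4733,  0.0497]), np.float64(4.3))
bar 1.2573419 1.2699003
panel 1.1817858 1.1813614
bar 1.1493697 0.59239364
deck 1.1573856 0.593335
```

View pics/c3.png

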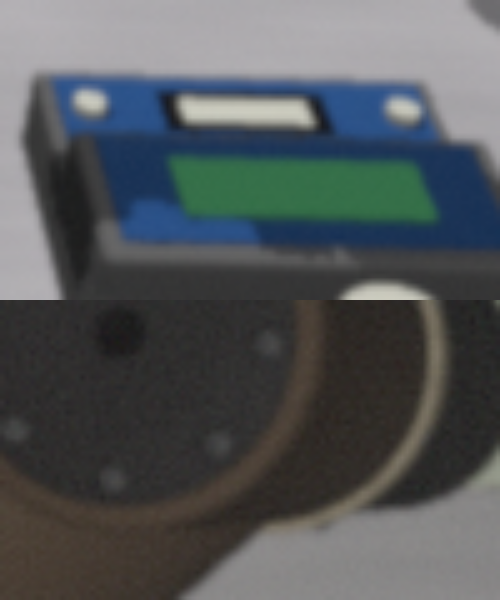

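The bar key now sits nearly flush, about 6 mm in, and both dot keys are still up. Next is the stirrer's round key.

Emit:
play_rows([
  [[0.005,-0.06,-0.02,1],[0.01,-0.12,-0.02,2],[0.015,-0.18,-0.02,3],[0.02,-0.24,-0.02,4],[0.025,-0.3,-0.02,4.3]],
])

```text
t: 7.08
eef_pos: [0.5184, -0.1005, 0.3669]
ee_rot: [3.141, -0.001, 3.092]
force: [1.7, -0.7, -0.4]
width: 0.0007
```

Emit:
play_rows([
  [[0.005,-0.06,0,0],[0.0,-0.12,0,0],[-0.005,-0.17,0.03,0],[-0.005,-0.17,0.06,0],[-0.005,-0.17,0.06,0]],
])

```text
t: 7.7
eef_pos: [0.5144, -0.2691, 0.3043]
ee_rot: [3.14, -0.006, 3.09]
force: [-0.5, -0.1, 0.8]
width: 0.0007
```

Run:
```python
from h import *
s=arm.get_state();print(s['t'],s['eef_pos'],s['eef_pos'][2]-.1781,s['force'],s['ee_rot'])
print(rows_to(.512,-.277,.083,np.radians(-3)))
```

```text
7.7 [ 0.51444821 -0.26907758  0.30431041] 0.12621041175167805 [-0.47828154 -0.06382443  0.83538807] [ 3.14023883 -0.00640347  3.09045333]
(array([ 0.0018, -0.0081,  0.0432]), np.float64(0.1))
```

Emit:
play_rows([
  [[0.002,-0.008,0.02,0],[0.002,-0.008,0.035,0],[0.002,-0.008,0.043,0],[0.002,-0.008,0.043,0]],
])

```text
t: 8.2
eef_pos: [0.5136, -0.2762, 0.2639]
ee_rot: [3.142, -0.001, 3.093]
force: [0.3, 0.2, 0.3]
width: 0.0001
```

Run:
```python
from h import *
s=arm.get_state();print(s['t'],s['eef_pos'],s['eef_pos'][2]-arm.tcp_to_tips,s['force'])
a=cams.grab_frame("scene")[0]
A=cv2.resize(a[130:230,110:230],None,fx=5,fy=5)
cv2.imwrite("pics/c4.png",cv2.cvtColor(A,cv2.COLOR_RGB2BGR))
```

```text
8.2 [ 0.51364317 -0.27623652  0.26390935] 0.08580934642206342 [0.31292238 0.15554195 0.29820041]
```

View pics/c4.png

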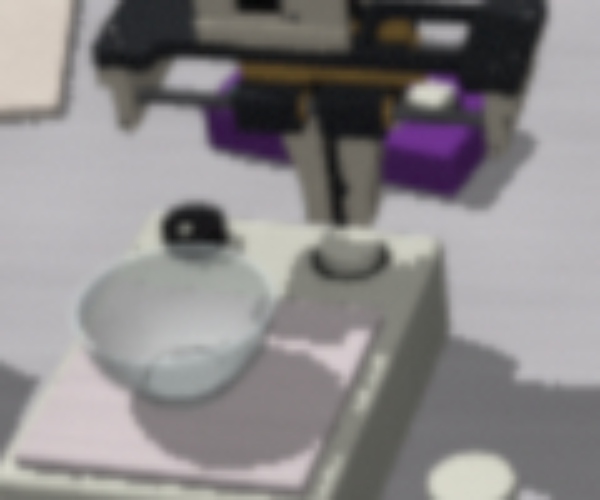

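The tips are right above the round key and clear of the dial, plate and dish. Pressing.

Emit:
play_rows([
  [[0.001,0,0.006,0],[0.001,0,0.012,0],[0.001,0,0.015,0],[0.001,0,0.017,0],[0.001,0,0.017,0]],
])

```text
t: 8.88
eef_pos: [0.5125, -0.2767, 0.2469]
ee_rot: [-3.142, -0.0, 3.092]
force: [-0.1, 0.1, -0.5]
width: 0.0002
```

Emit:
play_rows([
  [[0,0,0.002,0],[0,0,0.003,0],[0,0,0.004,0],[0,0,0.0045,0],[0,0,0.0045,0]],
])

```text
t: 9.5
eef_pos: [0.5126, -0.2767, 0.2425]
ee_rot: [-3.141, 0.0, 3.092]
force: [0.3, 0.2, 2.1]
width: 0.0007
```

Emit:
play_rows([
  [[0,0,0.0006,0],[0,0,0.0006,0]],
])

```text
t: 9.75
eef_pos: [0.5126, -0.2767, 0.2419]
ee_rot: [-3.141, 0.0, 3.092]
force: [1.4, -0.9, 1.9]
width: 0.0005
```

Emit:
play_rows([
  [[0,0,-0.005,0],[0,0,-0.04,0],[0,0.01,-0.09,-4],[0,0.07,-0.1,-10],[-0.005,0.13,-0.1,-15]],
])

```text
t: 10.38
eef_pos: [0.5236, -0.1461, 0.3434]
ee_rot: [-3.141, 0.002, -2.928]
force: [1.7, 0.1, 0.1]
width: 0.0004
```

Run:
```python
from h import *
s=arm.get_state();print(s['t'],s['eef_pos'],s['ee_rot'],s['force'])
a=cams.grab_frame("scene")
A=cv2.resize(a[0][160:220,120:220],None,fx=5,fy=5)
B=cv2.resize(a[0][180:240,245:345],None,fx=5,fy=5)
cv2.imwrite("pics/c5.png",cv2.cvtColor(np.vstack([A,B]),cv2.COLOR_RGB2BGR))
print(rows_to(.543,-.0115,.1,np.radians(14)))
z=np.load("scene.npz")['d']
for v,u in((181,179),(181,181),(182,180)):print(z[v-1:v+2,u-2:u+3].mean(),a[1][v-1:v+2,u-2:u+3].mean())
```

```text
10.375 [ 0.52363829 -0.14614529  0.34341071] [-3.14142468e+00  2.46773092e-03 -2.92794617e+00] [1.74141733 0.05824916 0.10092702]
(array([-0.0463,  0.1221,  0.0651]), np.float64(-1.3))
1.1865243 1.2795472
1.2715111 1.279913
1.2710122 1.2766488
```

View pics/c5.png

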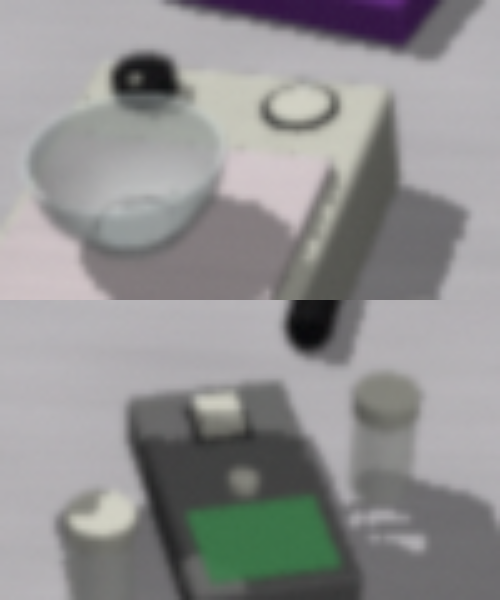

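The round key is nearly flush, and the dial and dish have not moved. The logger's square key is at about (288.6,201), and its dot is at (293,216). Moving over the logger.

Emit:
play_rows([
  [[-0.02,0.05,0,-1.3],[-0.04,0.1,0,-1.3],[-0.046,0.122,0.03,-1.3],[-0.046,0.122,0.06,-1.3],[-0.046,0.122,0.075,-1.3]],
])

```text
t: 11.05
eef_pos: [0.5425, -0.0179, 0.2654]
ee_rot: [3.141, -0.003, -2.906]
force: [0.3, -0.3, -0.2]
width: 0.0002
```

Run:
```python
from h import *
print(ray("scene",[[288.6,201]],.04))
s=arm.get_state();print(s['t'],s['eef_pos'],s['eef_pos'][2]-arm.tcp_to_tips,s['force'])
print(rows_to(.543,-.0115,.055,np.radians(14)))
```

```text
[[ 0.54361708 -0.01416646  0.04      ]]
11.05 [ 0.54248301 -0.01787778  0.26540005] 0.0873000463630215 [ 0.29736456 -0.29076526 -0.15638468]
(array([-0.0021,  0.0061,  0.0323]), np.float64(-0.5))
```

Emit:
play_rows([
  [[-0.002,0.005,0.01,0],[-0.002,0.005,0.02,0],[-0.002,0.005,0.027,0],[-0.002,0.005,0.027,0]],
])

```text
t: 11.55
eef_pos: [0.5438, -0.013, 0.2396]
ee_rot: [-3.142, -0.001, -2.907]
force: [-0.3, -0.6, 0.7]
width: 0.0004
```

Run:
```python
from h import *
s=arm.get_state();print(s['t'],s['eef_pos'],s['eef_pos'][2]-arm.tcp_to_tips,s['force'])
print(rows_to(.543,-.0125,.045,np.radians(14)))
a=cams.grab_frame("scene")[0]
A=cv2.resize(a[140:240,230:350],None,fx=5,fy=5)
cv2.imwrite("pics/c6.png",cv2.cvtColor(A,cv2.COLOR_RGB2BGR))
```

```text
11.55 [ 0.54383169 -0.01300797  0.23960011] 0.06150010835238845 [-0.27821499 -0.58970764  0.72985069]
(array([0.0007, 0.0007, 0.0165]), np.float64(-0.5))
```

View pics/c6.png

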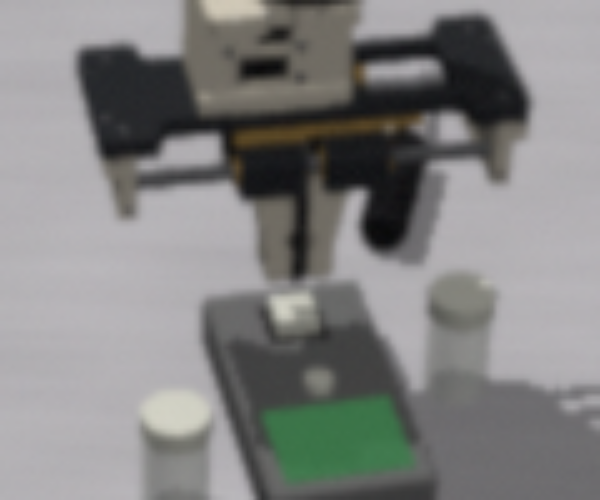

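The tips are in line with the square key at about (293,310 in the crop) and clear of the dot and vials. Pressing in small steps.

Emit:
play_rows([
  [[0,0,0.006,0],[0,0,0.012,0],[0,0,0.017,0],[0,0,0.02,0],[0,0,0.02,0]],
])

```text
t: 12.22
eef_pos: [0.5439, -0.0128, 0.2196]
ee_rot: [-3.142, -0.001, -2.906]
force: [0.4, -1.0, 0.3]
width: 0.0009
```

Emit:
play_rows([
  [[0,0,0.001,0],[0,0,0.002,0],[0,0,0.003,0],[0,0,0.003,0]],
])

```text
t: 12.72
eef_pos: [0.544, -0.0128, 0.217]
ee_rot: [-3.142, 0.0, -2.906]
force: [-0.7, 0.2, 1.9]
width: 0.0005
```

Emit:
play_rows([
  [[0,0,0.0015,0],[0,0,0.003,0],[0,0,0.004,0],[0,0,0.0048,0],[0,0,0.0048,0]],
])

```text
t: 13.35
eef_pos: [0.544, -0.0128, 0.2119]
ee_rot: [3.142, 0.0, -2.906]
force: [0.7, 0.3, 0.5]
width: 0.0001
```

Emit:
play_rows([
  [[0,0,0,0],[0,0,-0.005,0],[0,0,-0.04,0],[0,0,-0.1,0],[0,-0.06,-0.14,0]],
])

```text
t: 13.98
eef_pos: [0.5563, -0.062, 0.3503]
ee_rot: [-3.141, 0.004, -2.902]
force: [2.2, -0.1, -0.6]
width: 0.0001
```

Emit:
play_rows([
  [[0.03,-0.05,-0.02,0],[0.06,-0.1,-0.04,0],[0.08,-0.15,-0.04,0],[0.1,-0.21,-0.04,0],[0.1,-0.21,-0.04,0]],
])

```text
t: 14.6
eef_pos: [0.5064, -0.2944, 0.3864]
ee_rot: [3.141, -0.001, -2.911]
force: [0.6, 1.0, -1.0]
width: 0.0005
```

Run:
```python
from h import *
s=arm.get_state();print(s['t'],s['eef_pos'],s['force'])
a=cams.grab_frame("scene")[0];b=cams.grab_frame("top")[0]
A=cv2.resize(a[140:250,110:500],(780,220))
L=cv2.resize(a[185:255,250:350],(390,273));B=cv2.resize(b[170:268,236:376],(390,273))
cv2.imwrite("pics/c7.png",cv2.cvtColor(np.vstack([A,np.hstack([L,B])]),cv2.COLOR_RGB2BGR))
for r in finder.masks_of("top","logger")[:2]:
    pt=ray("top",np.argwhere(r["mask"])[:,::-1],.03)[:,:2];print(cv2.minAreaRect((pt*1000).astype(np.float32)),r["score"])
z=np.load("scene.npz")['im'].astype(int)
d=np.abs(z-a).max(2)>60
```

```text
14.6 [ 0.50643274 -0.2943632   0.38641049] [ 0.62379618  1.03184856 -1.01072735]
((585.5879516601562, 1.012664794921875), (151.1413116455078, 78.67591857910156), 14.457980155944824) 0.69
((317.56341552734375, -310.25262451171875), (156.76162719726562, 80.79280853271484), 74.56693267822266) 0.69
```

View pics/c7.png

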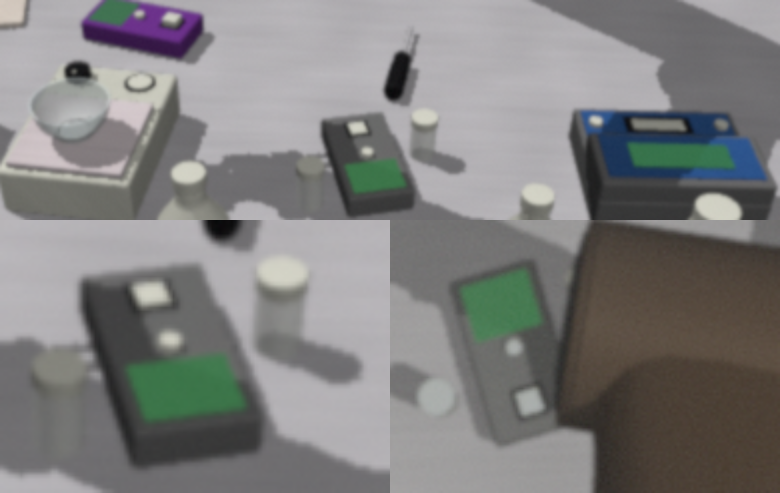

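All three keys are down, the logger and vials have not moved, and the arm is high and clear.

```bash
python3 -c "
from station import job_done;print(job_done())"
```

```text
the job is handed in; nothing more can be done
None
```

I pressed the meter's bar key, the stirrer's round key and the logger's square key in that order with the closed fingertips, and handed the job in at about 14.7 s of the 51 s allowed.

- **Keys:** The fingertip height put each key about 6 mm in, past the 3.5 mm needed. The final pictures show all three nearly flush, and the dot keys look up.
- **Forces:** The measured contact force stayed below about 3 N. At full depth on the square key it read only 0.5 N, less than the 2.5 N or so expected. I put that down to noise of about 1 N, and the picture shows the key down.
- **Surroundings:** The logger measured the same place as before, within about 1 mm and 1.5°. The vials, dish and screwdriver look unmoved in the last picture. The jar and bottles were barely in view, so I did not check them separately.
- **Arm:** It finished with the tips at about z = 0.21 m, touching nothing.

My pixel measurements and the finder disagreed by about 4 mm in x on the bar and square keys. I used values in between, which was close enough for the key sizes.

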